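Mount an old dental elevator in the drag-clutch vise

TASK

Lift the sprung hold-down arm past its hold-open point so that it stays up, and take the wooden-handled dental elevator out from under it. Lay the elevator's square handle level across the two black rests of the vise, between its jaws and centred lengthwise on the rests (tip to either side), then turn the winged handle clockwise until its drag clutch first slips and stop there: the collar under the wings has stopped and the wings have just begun to move on without it (about 10 degrees is right, never more than 40). Leave the elevator gripped, the arm standing open and the four other things where they are.

Things in the scene. Friction and masses are not known exactly. Their poses are not given: they have to be found in the camera images.
- elevator_mid (a point): Centre of the loose elevator's handle: dark square wooden bar 20 x 20 mm, 100 mm long along its y, z up, about 70 g; a thin steel shank reaches 50 mm beyond its +y end. It starts on the board's two cork rests (at y = +38 and -42 mm, 12 wide, tops 20 mm above the table; free space between). The arm presses it at y = +38; grasp it across x at about y = -15 mm.
- board: Fixed wooden board 160 x 160 mm, 10 mm thick, of the hold-down; origin at its underside below the starting handle centre. Axes as the elevator's at the start: handle along y; the arm is hinged on the +x side and reaches over the handle to -x.
- clamp_hinge (a point): Point on the hinge axis of the hold-down arm (fixed, axis along the board's y), 48 mm above the table, at x = +55, y = +38 mm from the board's origin, in the plane of the arm.
- lift_bar (a point): Grip point on the lifting bar at the arm's free end: round steel bar 10 mm in diameter along the board's y, sticking out 50 mm sideways (+y) from the arm; this point is 32 mm along it from the middle of the arm (arm 14 mm wide). 110 mm from the hinge axis, level with it when the arm is down, about 33 mm clear of the board below.
- hold_arm (a joint): Angle of the arm: 0 down on the handle, grows as its bar is lifted and swung over the hinge to +x. An over-centre spring pulls it shut below about 1.2 rad (about 3 N at the bar to start) and carries it on to the open stop at 2.2 rad beyond. Over 1.4 counts as held open.
- vise: Fixed aluminium vise on a plate 165 x 155 mm, 10 thick; origin on the table below the seat. Jaws close along x: fixed one at +x, moving one at -x, both 24 mm wide, centred at y = +42 mm, tops at 39 to 44 mm. Black rests at y = +42 and -42 mm, 12 wide, tops at 20 mm, from x = -36 to +12; free space between. Grey housing x -100 to -50, y 10 to 74, 50 mm high, carries the winged handle.
- seat (a point): Where the centre of the handle must be once clamped: 30 mm above the table, x, y, z as the vise's, handle along y. The fixed jaw's face is 10 mm to +x. The moving jaw pushes the handle against it, so it may be laid down up to about 8 mm to -x of here.
- handle_axis (a point): Point on the vertical axis of the winged handle, at half the height of the wings (69 mm above the table; wings from 60 to 78 mm high, 10 mm thick, reaching 38 mm to either side; hub 13 mm radius, top at 80 mm). Clear space all round to push a wing with closed fingertips.
- wing_tip (a point): Outer end of one of the two wings, at half their height, 38 mm from the axis; turns with the handle. The index tab of the steel collar (56 mm disc under the wings, top at 56 mm) lies under this wing, sticking out 6 mm past its end, until the clutch slips: then the wing leaves the tab.
- screw (a joint): Turn of the collar and pinion (rad, clockwise from above is positive, 0 fully open, starts between 1.0 and 2.6). Each radian brings the moving jaw 6 mm nearer; the gap between the jaws is 48 mm at 0, so the jaw is tight on the 20 mm handle at about 4.7 rad. Turning takes about 0.06 N m until then.
- clutch (a joint): Slip of the wings past the collar (rad, clockwise positive, 0 at the start). The clutch drags at 0.20 N m: it stays near 0 while the collar follows, and grows by the excess turn once the jaw is tight. First slip is done from 0.08 rad; over 0.7 rad is overrun. It does not spring back.
- forceps: Bystander: steel forceps 150 mm long lying between the board and the vise; origin under its middle.
- wax_jar: Bystander: closed jar, 50 mm diameter, 75 mm high, standing between the board and the vise.
- bottle: Bystander: amber bottle, 60 mm diameter, 155 mm high, standing beyond the work.
- probe: Bystander: round wooden-handled probe 160 mm long, lying beyond the work.
Mind the look-alikes: they are no part of the job. Leave any yellow look-alike of the vise alone.

How it is judged:
By the outcome, as a careful person would: the job done as asked, in the order asked, and still so for the second after the job is handed in, with the robot touching nothing.
It also fails if it takes over 62 s, if anything falls off the work surface, if the arm or the gripper's body presses on something with over 40 N, if the wrist force passes 120 N, or if a joint passes its speed limit or range.

ROBOT

A 7-joint arm with a two-finger parallel gripper is mounted at the origin on the work surface. World frame = base frame: x ahead of the robot, y to its left, z up, the work surface at z = 0. Lengths are in mm, angles in rad, forces in N, time in s.
With the tool pointing down it reaches from about 350 to 900 mm from the base axis. Payload 19.9 kg.
Tool frame: the origin (TCP) lies at the very end of the fingers, on their centre line; the grasp point (between the pads) lies 19 mm behind it; x points along the fingers, z is the direction in which the jaws open and shut, and the axes are right-handed (so a half turn about x gives the same grasp; the last joint's range is limited). The gripper opens to 85 mm and grips with 20 to 120 N. Pads are 22 mm wide; open, the fingers measure 114 mm over their backs; the gripper's body (76 mm by 85 mm) begins 54 mm behind the grasp point. The pads swing forward as they close: fully open they stand 13 mm farther back than shut.
Start: joints at [-1.157, 0.417, -0.01, 1.614, 0.005, 1.111, -0.053], TCP at [275.1, 561.176, 203.66] pointing down, gripper open.
Joint ranges: [-2.81, 2.81], [-0.39, 2.02], [-1.27, 1.25], [0.06, 2.57], [-1.19, 4.33], [0.19, 2], [-2.82, 2.82]. Speed limits (rad/s): [1.89, 1.89, 2.39, 2.39, 3.01, 3.01, 3.01].

INTERFACE

Orientations are given as a unit quaternion [x, y, z, w].
In Python, from workcell import readout, optics, order gives the robot as it stands. The module is installed in compiled form; this text tells all that it offers.
- The arm moves only by the shell command python3 -m crank 'ROWS' [FORCE]. ROWS is JSON, a list of rows, each a list of 3 entries, a list of its own where there are three numbers: the shift along the world's x, y, z in cm, then the turn about the world's z in degrees, then the closure in counts, from 0 (fully open) to 255 (shut). In form: [[[dx, dy, dz], roll, grip], ...]. A call has 1 to 5 rows; each row shifts and turns the commanded pose from where the row before left it; what a row does not reach is not made up. A row lasts 1/8 s, in which the tool goes at most 62.5 mm and 10.7 degrees, less where a joint would pass 70% of its speed; a pose out of reach is approached as far as the arm can. A call is refused whole if a number of a shift passes 6.25 or a number of a turn 10.7, either way. A call with a gripper value outside its range is refused whole. The fingers move at their own pace and stop on an object; FORCE is the grip in N (left out, the last holds). Time passes only in rows, so rows that do not move let the fingers close. It gives the time, the measured TCP pose, the force and the opening at its end, in the units of the state.
- readout.get_obs(): the state, without advancing time (a new reading comes with each control period).
- optics.capture(name): name is "scene" or "top" or "wrist"; returns a dict with "color" (420x560x3 uint8, red, green, blue), "K" (3x3 intrinsics, pixels), "camera_from_world" (4x4, takes a point from world to camera coordinates). Camera axes: x right, y down, z forward; pixel columns grow to the right and rows downward; lengths in mm; the calibration is good to about 2 mm. The wrist camera is an equidistant fisheye: a pixel r from the principal point sees the ray r / f radians off the axis. A picture is of the moment at which its call begins. There is no depth.
- order.job_done(): hands the job in, once; it reports no verdict.
Trained networks look in a picture, given as the dict that the camera call returned (one of the last four; its "shot" number tells which), for a name from the list of things; names that differ only in an ending like _2 or _b are one class to them, and where a whole thing is asked for, a point or a joint stands for the part that bears it (a point fixed in the world has none). Each returns a list of dicts, best first, with "score" (0 to 1); they miss things now and then, are a little off and sometimes report something else, mostly with a low value. They report only what shows in the picture. A call takes as long as a camera call. They do not tell look-alikes from the thing itself.
- optics.find_in(picture, label): "xyz" ([x, y, z] in mm, in world coordinates, good to about 4 mm: the middle of the surface that is visible of it).
- optics.pinpoint(picture, label): "xyz" ([x, y, z] in mm, in world coordinates, good to about 4 mm: a listed point, or the origin of a listed thing).
The state is a dict: "t": time; "joint_positions": joint angles; "qvel": joint speeds; "tau": joint torques, N m; "eef_pos": TCP position; "tool_rot": TCP orientation; "wrist_force": force on the tool from outside, world axes, zero at the start; "ft_torque": the same for the moment, N m; "gripper_width": finger opening in mm.
Only numpy, scipy, OpenCV 4.12 (cv2) and the standard library are available. Lean on these libraries where they do the work, as an engineer would, in place of code of your own. Each camera call takes 0.05 s, during which the arm holds its last target. There are 200 camera calls.

## Working session

There is one attempt and no reset: what is moved stays moved. The work goes in short steps, Python scripts to look and compute and a shell command to move; the robot and the scene stay as the last step left them, time stands still between calls to the robot, and variables do not carry over. Pictures are saved under pics/ and viewed, about 8 in all and at most 12, crops included, and the job is handed in when it is done.

```bash
mkdir -p pics
cat > h.py <<'E'
import numpy as np, cv2
from workcell import readout, optics, order
def save(p,n,crop=None,s=1):
    im=p["color"][:,:,::-1]
    if crop: a,b,c,d=crop; im=im[b:d,a:c]
    cv2.imwrite("pics/"+n,cv2.resize(im,None,fx=s,fy=s,interpolation=cv2.INTER_CUBIC))
def pix(p,X):
    q=p["camera_from_world"]@np.append(X,1); q=q[:3]/q[2]; return (p["K"]@q)[:2].round().astype(int)
def st():
    o=readout.get_obs(); print("t",round(o["t"],2),"tcp",np.round(o["eef_pos"],1),"rot",np.round(o["tool_rot"],3),"F",np.round(o["wrist_force"],1),"w",round(o["gripper_width"],1),"q",np.round(o["joint_positions"],2))
E
python3 - <<'E'
from h import *
st()
P={n:optics.capture(n) for n in("scene","top")}
for n in P: save(P[n],n+"0.png")
for l in "elevator_mid board clamp_hinge lift_bar vise seat handle_axis wing_tip forceps wax_jar bottle probe".split():
  for n in P:
    print(l,n,[(np.round(d["xyz"]).astype(int).tolist(),round(d["score"],2),pix(P[n],d["xyz"]).tolist()) for d in optics.pinpoint(P[n],l)[:3]])
E
```

```text
t 0.0 tcp [274.9 560.8 203.1] rot [-0.374  0.6    0.374  0.6  ] F [-0.2  1.   0.5] w 85.3 q [-1.16  0.42 -0.01  1.61  0.    1.11 -0.05]
elevator_mid scene [([570, -176, 32], 0.61, [227, 297]), ([465, 226, 70], 0.28, [282, 117])]
elevator_mid top [([572, -181, 30], 0.6, [387, 213]), ([543, -88, 45], 0.33, [340, 222])]
board scene [([569, -176, -2], 0.8, [228, 305]), ([569, -178, 30], 0.55, [226, 298]), ([741, 200, -2], 0.23, [394, 190])]
board top [([571, -177, 0], 0.82, [382, 217])]
clamp_hinge scene [([638, -166, 50], 0.73, [265, 306])]
clamp_hinge top [([738, 11, 4], 0.73, [297, 129]), ([638, -165, 50], 0.62, [383, 177])]
lift_bar scene []
lift_bar top [([544, -92, 48], 0.66, [342, 221])]
vise scene [([333, -203, 4], 0.8, [111, 261]), ([548, 209, -2], 0.76, [312, 157])]
vise top [([334, -204, 5], 0.89, [390, 339]), ([554, 207, 3], 0.74, [192, 207])]
seat scene [([548, 201, 29], 0.7, [311, 149]), ([332, -206, 29], 0.58, [104, 254])]
seat top [([331, -202, 26], 0.85, [391, 340]), ([741, 15, 4], 0.71, [295, 128]), ([551, 208, 29], 0.56, [189, 205])]
handle_axis scene [([249, -184, 65], 0.8, [71, 216]), ([462, 226, 71], 0.77, [281, 116])]
handle_axis top [([246, -191, 72], 0.84, [387, 390])]
wing_tip scene [([283, -177, 66], 0.94, [87, 221]), ([486, 184, 71], 0.58, [282, 131])]
wing_tip top [([282, -179, 73], 0.78, [382, 368]), ([486, 191, 67], 0.62, [190, 235])]
forceps scene [([621, 3, 1], 0.94, [302, 237])]
forceps top [([624, 6, -3], 0.58, [294, 183]), ([484, 190, 66], 0.16, [191, 236])]
wax_jar scene [([458, -7, 6], 0.58, [226, 209])]
wax_jar top [([464, -6, 4], 0.97, [293, 261]), ([541, -93, 48], 0.59, [342, 223])]
bottle scene [([744, 8, -2], 0.88, [363, 262]), ([739, 203, -2], 0.44, [393, 188])]
bottle top [([742, 15, 4], 0.93, [295, 127])]
probe scene [([740, 203, 0], 0.89, [394, 188])]
probe top [([737, 201, 2], 0.78, [206, 122]), ([554, 207, 0], 0.75, [192, 207]), ([638, -160, 48], 0.52, [380, 178])]
```

View pics/top0.png

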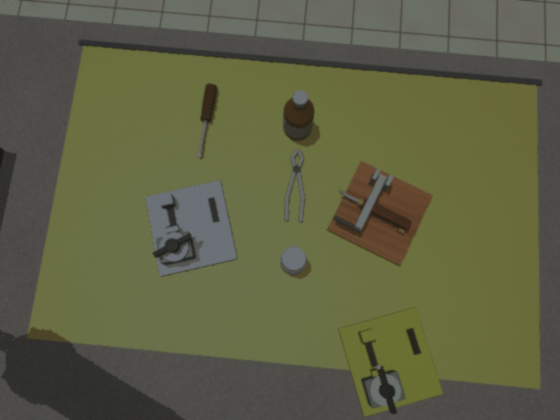

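View pics/scene0.png

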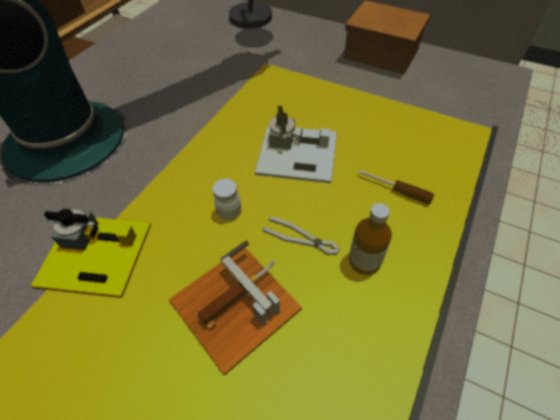

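The top view shows the aluminium vise at about (191,228) and its yellow look-alike at (390,360). The board, arm and elevator are at (380,213). The dark square handle under the arm runs (345,195)–(410,225), and the probe at (207,105) is the elevator's look-alike. I'll rectify the z=10 plane to get the yaws and a close check.

```bash
cat > rect.py <<'E'
from h import *
def rect(p,x0,x1,y0,y1,z,s=2):
    # image: col=(y1-y)*s, row=(x1-x)*s
    w=[(x0,y0),(x0,y1),(x1,y0),(x1,y1)]
    src=[];dst=[]
    for x,y in w:
        q=p["camera_from_world"]@[x,y,z,1]; q=p["K"]@(q[:3]/q[2]); src.append(q[:2]); dst.append([(y1-y)*s,(x1-x)*s])
    H=cv2.getPerspectiveTransform(np.float32(src),np.float32(dst))
    return cv2.warpPerspective(p["color"][:,:,::-1].copy(),H,(int((y1-y0)*s),int((x1-x0)*s)),flags=cv2.INTER_CUBIC)
E
python3 - <<'E'
from rect import *
p=optics.capture("top")
out=[]
for nm,(x0,x1,y0,y1) in {"vise":(400,670,90,330),"board":(440,710,-300,-60)}.items():
    im=rect(p,x0,x1,y0,y1,10); hsv=cv2.cvtColor(im,cv2.COLOR_BGR2HSV)
    if nm=="vise": m=(hsv[:,:,1]<90)
    else: m=(hsv[:,:,0]<17)|(hsv[:,:,1]<90)
    m=cv2.morphologyEx(m.astype(np.uint8)*255,cv2.MORPH_CLOSE,np.ones((15,15)))
    m=cv2.morphologyEx(m,cv2.MORPH_OPEN,np.ones((25,25)))
    c=max(cv2.findContours(m,0,2)[0],key=cv2.contourArea); r=cv2.minAreaRect(c)
    b=cv2.boxPoints(r); W=np.c_[x1-b[:,1]/2,y1-b[:,0]/2]
    print(nm,"centre",x1-r[0][1]/2,y1-r[0][0]/2,"size",np.array(r[1])/2,"corners",W.round().tolist(),"edge angle",[round(np.degrees(np.arctan2(*(W[(i+1)%4]-W[i])[::-1])),1) for i in range(2)])
    cv2.polylines(im,[b.astype(int)],True,(255,0,0),1); out.append(cv2.resize(im,(390,int(540*390/480))))
cv2.imwrite("pics/rect.png",np.hstack(out))
E
```

```text
vise centre 506.75001525878906 206.50001525878906 size [231.99996948 212.49996948] corners [[401.0, 322.0], [613.0, 322.0], [613.0, 91.0], [401.0, 91.0]] edge angle [np.float32(0.0), np.float32(-90.0)]
board centre 579.9889373779297 -168.1770782470703 size [163.29997253 162.13893127] corners [[534.0, -63.0], [685.0, -122.0], [626.0, -274.0], [475.0, -215.0]] edge angle [np.float32(-21.3), np.float32(-111.3)]
```

View pics/rect.png

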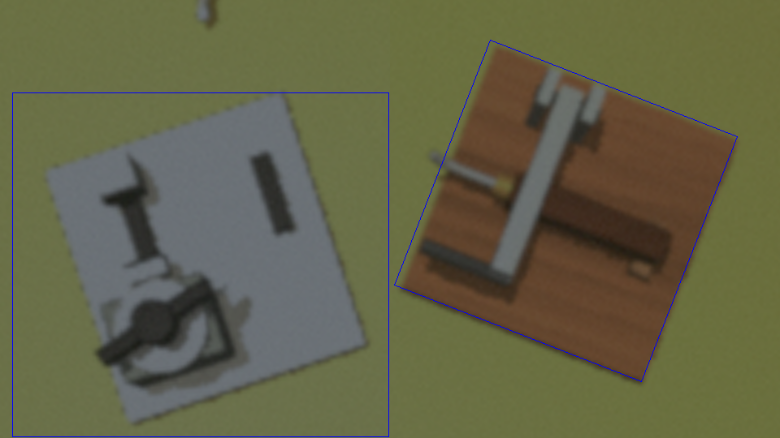

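The vise plate corners give a yaw of about 18.3°, which agrees with the seat-to-axis vector. The board yaw is about -21.5°, and the lift bar at (544,-92) fits the model. The job's vise is the silver one at (191,228), and the elevator is the one under the arm. Moving above the bar.

```bash
python3 -m crank '[[[2.24,-5.44,0],-7.1,135],[[2.24,-5.44,0],-7.1,135],[[2.24,-5.44,0],-7.1,135],[[2.24,-5.44,0],-7.1,135],[[2.24,-5.44,0],-7.1,135]]' 20 && python3 -m crank '[[[2.24,-5.44,0],-7.1,135],[[2.24,-5.44,0],-7.1,135],[[2.24,-5.44,0],-7.1,135],[[2.24,-5.44,0],-7.1,135],[[2.24,-5.44,0],-7.1,135]]' && python3 -m crank '[[[2.24,-5.44,0],-7.1,135],[[2.24,-5.44,0],-7.1,135],[[0,0,0],0,135]]'
cat >> h.py <<'E'
def yaw():
    from scipy.spatial.transform import Rotation as R
    v=R.from_quat(readout.get_obs()["tool_rot"]).as_matrix()[:,2]; return np.degrees(np.arctan2(v[1],v[0]))
E
python3 - <<'E'
from h import *
st(); print(yaw())
p=optics.capture("wrist"); save(p,"w1.png")
print(p["K"].round(1).tolist())
for l in ("lift_bar","elevator_mid","clamp_hinge"): print(l,[(np.round(d["xyz"]).tolist(),round(d["score"],2)) for d in optics.pinpoint(p,l)[:2]])
E
```

```text
t: 1.98
eef_pos: [387.6, 287.4, 203.9]
tool_rot: [-0.172, 0.686, 0.172, 0.686]
wrist_force: [1.4, 0.8, -0.1]
gripper_width: 40.1
t: 2.6
eef_pos: [499.7, 15.5, 204.0]
tool_rot: [0.045, 0.705, -0.045, 0.706]
wrist_force: [1.1, 0.5, -0.7]
gripper_width: 40.3
t: 2.98
eef_pos: [544.4, -96.1, 203.7]
tool_rot: [0.133, 0.694, -0.134, 0.695]
wrist_force: [-0.4, 0.8, 0.3]
gripper_width: 40.2
t 2.98 tcp [544.4 -96.1 203.7] rot [ 0.133  0.694 -0.134  0.695] F [-0.4  0.8  0.3] w 40.2 q [-0.37  0.33  0.6   1.81 -0.21  1.06 -0.07]
-21.745285903133656
[[325.2, 0.0, 284.0], [0.0, 325.2, 210.5], [0.0, 0.0, 1.0]]
lift_bar [([545.0, -93.0, 46.0], 0.67)]
elevator_mid [([572.0, -178.0, 33.0], 0.75)]
clamp_hinge [([635.0, -163.0, 47.0], 0.74), ([626.0, 2.0, -2.0], 0.52)]
```

View pics/w1.png

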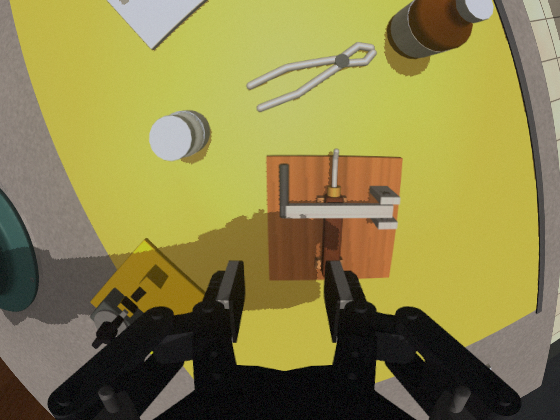

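The wrist view shows the bar at (284,190), parallel to the finger planes, and its position agrees to 1–2 mm. Descending and closing on it.

```bash
python3 -m crank '[[[0,0.3,-4.4],0,135],[[0,0,-4.4],0,135],[[0,0,-4.4],0,135],[[0,0,-4.3],0,135],[[0,0,0],0,135]]' 25 && python3 -m crank '[[[0,0,0],0,255],[[0,0,0],0,255],[[0,0,0],0,255],[[0,0,0],0,255]]' 25
```

```text
t: 3.8
eef_pos: [542.1, -87.3, 26.8]
tool_rot: [0.13, 0.697, -0.13, 0.693]
wrist_force: [0.2, 0.2, 1.4]
gripper_width: 40.1
t: 4.3
eef_pos: [544.2, -88.6, 29.2]
tool_rot: [0.131, 0.695, -0.131, 0.695]
wrist_force: [-0.6, 0.7, -0.4]
gripper_width: -0.2
```

Run:
```python
from h import *
st()
p=optics.capture("wrist"); s=optics.capture("scene")
a=cv2.resize(p["color"][100:420,150:450,::-1],(400,427)); b=cv2.resize(s["color"][180:380,130:320,::-1],(400,427))
cv2.imwrite("pics/c2.png",np.hstack([a,b]))
for q in(p,s):print([(np.round(d["xyz"]).tolist(),round(d["score"],2)) for d in optics.pinpoint(q,"lift_bar")[:2]])
```

```text
t 4.3 tcp [544.2 -88.6  29.2] rot [ 0.131  0.695 -0.131  0.695] F [-0.6  0.7 -0.4] w -0.2 q [-0.27  0.57  0.48  1.94 -0.39  0.73  0.07]
[([543.0, -94.0, 50.0], 0.82)]
[([548.0, -95.0, 44.0], 0.78)]
```

View pics/c2.png

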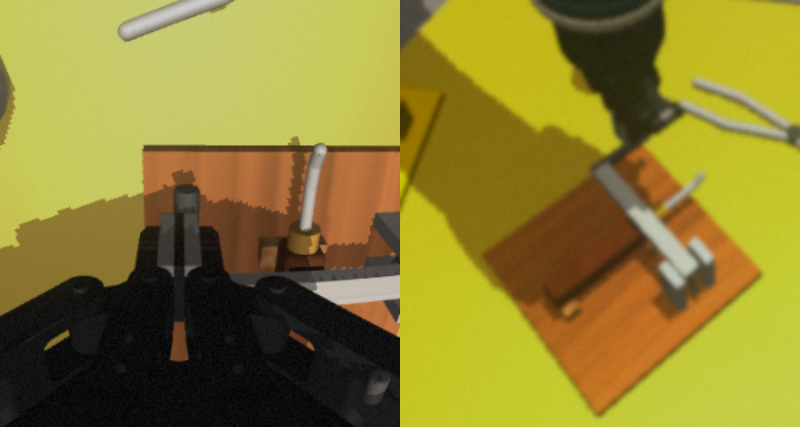

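The bar's tip shows at (187,190), in line with the fingers, yet the width reads zero. The force on the first bit of the lifting arc will show whether I have it.

```bash
python3 -m crank '[[[0.02,-0.01,0.6],0,255],[[0.18,-0.07,1.6],0,255],[[0.2,-0.1,1],0,255],[[0,0,0],0,255]]'
python3 - <<'E'
from h import *
st(); p=optics.capture("wrist"); s=optics.capture("scene")
a=cv2.resize(p["color"][100:420,150:450,::-1],(400,427)); b=cv2.resize(s["color"][180:380,130:320,::-1],(400,427))
cv2.imwrite("pics/c3.png",np.hstack([a,b]))
for q in(p,s):print([(np.round(d["xyz"]).tolist(),round(d["score"],2)) for d in optics.pinpoint(q,"lift_bar")[:2]])
E
```

```text
t: 5.0
eef_pos: [548.7, -90.5, 61.8]
tool_rot: [0.131, 0.694, -0.131, 0.696]
wrist_force: [0.1, -0.1, -0.4]
gripper_width: -0.2
t 5.0 tcp [548.7 -90.5  61.8] rot [ 0.131  0.694 -0.131  0.696] F [ 0.1 -0.1 -0.4] w -0.2 q [-0.29  0.52  0.51  1.92 -0.35  0.79  0.04]
[([545.0, -97.0, 51.0], 0.91)]
[([551.0, -96.0, 44.0], 0.91)]
```

View pics/c3.png

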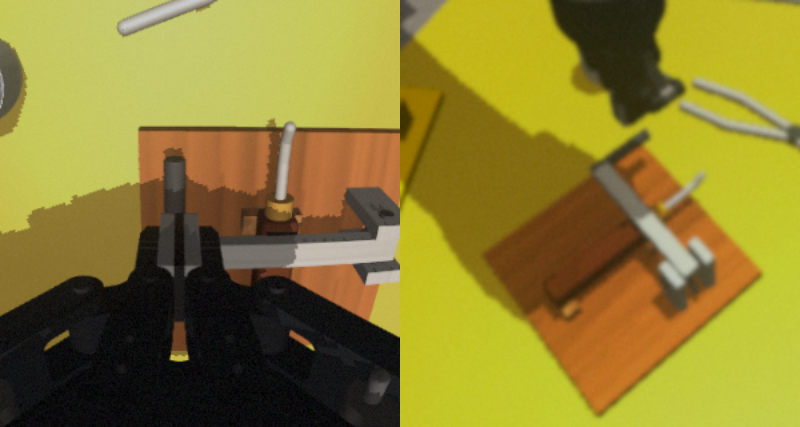

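```bash
cat >> h.py <<'E'
def fpix(p,X):
    q=(p["camera_from_world"]@np.append(X,1))[:3]; t=np.arctan2(np.hypot(q[0],q[1]),q[2]); u=q[:2]/np.hypot(q[0],q[1]); return (u*t*p["K"][0,0]+p["K"][:2,2]).round(1)
E
python3 - <<'E'
from h import *
p=optics.capture("wrist")
o=readout.get_obs(); t=o["eef_pos"]
M=p["camera_from_world"]; print("cam at",(-M[:3,:3].T@M[:3,3]).round(1), "axis",M[2,:3].round(2))
f=lambda X:(((fpix(p,X)-[150,100])*4/3).round())
print("tcp",t,f(t),"grasp pt",f(t+[0,0,19]))
b=np.array([545,-95,48.]);y=np.array([.3665,.93,0])
print("bar",f(b),"tip",f(b+18*y),"arm end",f(b-32*y))
E
```

```text
cam at [577.  -13.9 230.4] axis [-0.12 -0.3  -0.95]
tcp [547.61705361 -90.32981135  60.30161154] [180. 201.] grasp pt [180. 221.]
bar [178. 199.] tip [178. 163.] arm end [178. 257.]
```

Run:
```python
from h import *
t=readout.get_obs()["eef_pos"]
s=optics.capture("scene"); 
f=lambda X:((pix(s,X)-[130,180])*[400/190,427/200]+[400,0]).round()
for dz in (0,10,20,30,40): print(dz,pix(s,t+[0,0,dz]),f(t+[0,0,dz]))
b=np.array([545,-95,48.]);y=np.array([.3665,.93,0]); print("bar tip",f(b+18*y),"arm end",f(b-32*y))
im=s["color"][:,:,::-1].copy()
for dz in (0,20,40): cv2.circle(im,tuple(int(v) for v in pix(s,t+[0,0,dz])),1,(0,0,255),-1)
cv2.imwrite("pics/c4.png",cv2.resize(im[150:330,150:350],(800,600*180//150*5//6//1),interpolation=cv2.INTER_CUBIC))
```

```text
0 [240 243] [632. 135.]
10 [240 240] [632. 128.]
20 [239 236] [629. 120.]
30 [239 233] [629. 113.]
40 [238 230] [627. 107.]
bar tip [646. 132.] arm end [596. 169.]
```

View pics/c4.png

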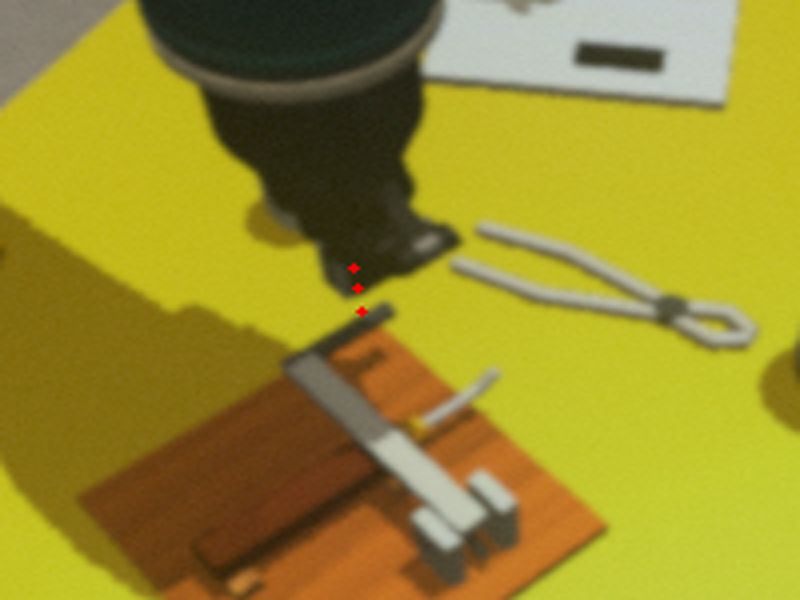

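The scene and wrist views both put the real fingertips about 20–25 mm above the reported TCP. The fingers therefore closed just above the bar. I'll go lower in steps, watching the force.

```bash
python3 -m crank '[[[-0.2,-0.4,0],0,135],[[0,0,0],0,135],[[0,0,-1.6],0,135],[[0,0,-1.6],0,135],[[0,0,0],0,135]]' && python3 -m crank '[[[0,0,-0.8],0,135],[[0,0,0],0,135]]' && python3 -m crank '[[[0,0,-0.8],0,135],[[0,0,0],0,135]]'
```

```text
t: 5.92
eef_pos: [544.8, -94.3, 26.9]
tool_rot: [0.131, 0.696, -0.131, 0.694]
wrist_force: [-0.5, 0.0, -0.6]
gripper_width: 39.9
t: 6.18
eef_pos: [545.7, -94.4, 20.3]
tool_rot: [0.131, 0.695, -0.131, 0.695]
wrist_force: [-0.1, 0.6, 0.4]
gripper_width: 40.2
t: 6.42
eef_pos: [545.6, -94.3, 12.2]
tool_rot: [0.131, 0.695, -0.131, 0.695]
wrist_force: [-0.1, 0.8, -0.5]
gripper_width: 40.0
```

```bash
python3 -m crank '[[[0,0,-0.5],0,135],[[0,0,0],0,135]]' && python3 -m crank '[[[0,0,-0.5],0,135],[[0,0,0],0,135]]' && python3 -m crank '[[[0,0,0],0,255],[[0,0,0],0,255],[[0,0,0],0,255],[[0,0,0],0,255]]' 25
```

```text
t: 6.68
eef_pos: [545.7, -94.4, 7.4]
tool_rot: [0.131, 0.695, -0.131, 0.695]
wrist_force: [0.2, -1.3, -0.1]
gripper_width: 40.2
t: 6.92
eef_pos: [545.7, -94.4, 2.3]
tool_rot: [0.131, 0.695, -0.131, 0.695]
wrist_force: [-0.7, -0.2, 0.4]
gripper_width: 40.1
t: 7.42
eef_pos: [545.2, -94.2, 2.7]
tool_rot: [0.131, 0.695, -0.131, 0.694]
wrist_force: [-4.1, 2.5, 4.0]
gripper_width: 9.1
```

Gripped: the width reads 9.1 at a reported z of 2.7, so the tips really sit about 25 mm above the reported z. Lifting along the arc.

```bash
python3 -m crank '[[[0.2,-0.08,2.19],0,255],[[0.6,-0.24,2.09],0,255],[[0.98,-0.38,1.93],0,255],[[0,0,0],0,255]]' 35 && python3 -m crank '[[[1.32,-0.52,1.68],0,255],[[1.6,-0.63,1.37],0,255],[[1.81,-0.71,0.99],0,255],[[0,0,0],0,255]]' && python3 -m crank '[[[1.97,-0.78,0.59],0,255],[[2.04,-0.8,0.16],0,255],[[1.53,-0.6,-0.18],0,255],[[0,0,0],0,255]]'
```

```text
t: 7.92
eef_pos: [561.6, -100.5, 65.3]
tool_rot: [0.131, 0.697, -0.13, 0.693]
wrist_force: [-19.6, 7.4, 10.1]
gripper_width: 8.6
t: 8.43
eef_pos: [612.4, -120.4, 107.1]
tool_rot: [0.131, 0.694, -0.131, 0.696]
wrist_force: [-10.2, 4.4, 27.6]
gripper_width: 8.3
t: 8.93
eef_pos: [667.3, -142.1, 110.9]
tool_rot: [0.131, 0.695, -0.131, 0.695]
wrist_force: [2.5, -0.2, 2.5]
gripper_width: 8.5
```

```bash
python3 -m crank '[[[0,0,0],0,120],[[0,0,1],0,120],[[0,0,3],0,120],[[0,0,4],0,120],[[-2,-1,2],0,120]]' && python3 -m crank '[[[-4,-2,0],0,120],[[-4.1,-2,0],0,120],[[0,0,0],0,120]]'
python3 - <<'E'
from h import *
st(); print(yaw()); p=optics.capture("wrist"); s=optics.capture("scene");t=optics.capture("top")
a=cv2.resize(p["color"][:,:,::-1],(533,400)); b=cv2.resize(s["color"][180:400,130:320,::-1],(267,400))
cv2.imwrite("pics/c5.png",np.hstack([a,b]))
for q in(p,s,t):
  for l in("lift_bar","elevator_mid"):print(l,[(np.round(d["xyz"]).tolist(),round(d["score"],2)) for d in optics.pinpoint(q,l)[:2]])
E
```

```text
t: 9.55
eef_pos: [647.1, -151.1, 213.5]
tool_rot: [0.13, 0.694, -0.13, 0.696]
wrist_force: [-0.2, -0.6, 0.3]
gripper_width: 45.2
t: 9.93
eef_pos: [562.7, -193.7, 212.3]
tool_rot: [0.132, 0.694, -0.132, 0.695]
wrist_force: [1.0, -0.4, 0.2]
gripper_width: 45.0
t 9.93 tcp [ 562.7 -193.7  212.3] rot [ 0.132  0.694 -0.132  0.695] F [ 1.  -0.4  0.2] w 45.0 q [-0.18  0.41  0.6   1.7  -0.25  1.12  0.12]
-21.533075041621345
lift_bar [([706.0, -158.0, 140.0], 0.84)]
elevator_mid [([571.0, -177.0, 33.0], 0.86)]
lift_bar [([712.0, -159.0, 133.0], 0.55)]
elevator_mid [([565.0, -180.0, 30.0], 0.78), ([549.0, 206.0, -3.0], 0.46)]
lift_bar [([706.0, -156.0, 138.0], 0.66), ([570.0, -181.0, 0.0], 0.22)]
elevator_mid [([574.0, -177.0, 32.0], 0.89)]
```

View pics/c5.png

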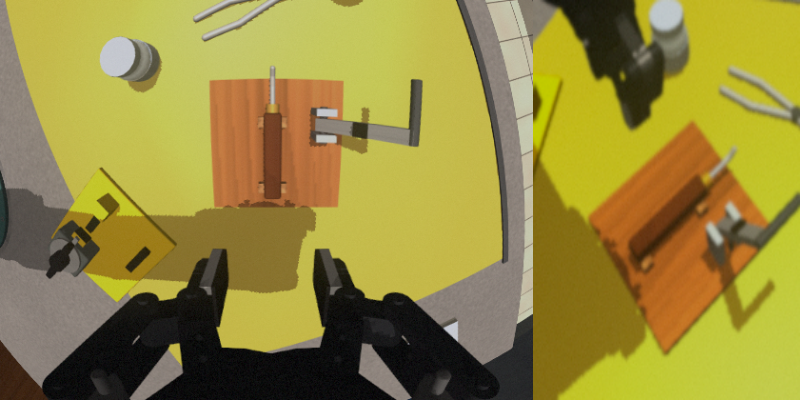

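The arm stands open (bar at z≈138, i.e. about 2.2 rad). The elevator is exposed and parallel to the fingers. Descending to grasp it.

```bash
python3 -m crank '[[[0.2,0.15,-5],0,120],[[0,0,-5.5],0,120],[[0,0,-5.5],0,120],[[0,0,-4],0,120],[[0,0,0],0,120]]' 40 && python3 -m crank '[[[0,0,-1],0,120],[[0,0,0],0,120]]' && python3 -m crank '[[[0,0,-0.7],0,120],[[0,0,0],0,120]]' && python3 -m crank '[[[0,0,0],0,255],[[0,0,0],0,255],[[0,0,0],0,255]]' 40
```

```text
t: 11.0
eef_pos: [565.7, -189.9, 8.5]
tool_rot: [0.131, 0.697, -0.131, 0.693]
wrist_force: [0.8, -0.2, -0.0]
gripper_width: 45.4
t: 11.25
eef_pos: [568.0, -190.4, 1.7]
tool_rot: [0.131, 0.694, -0.131, 0.695]
wrist_force: [0.3, -0.8, 0.6]
gripper_width: 45.3
t: 11.5
eef_pos: [567.4, -190.2, -6.1]
tool_rot: [0.131, 0.695, -0.131, 0.695]
wrist_force: [-0.3, 0.1, 0.1]
gripper_width: 45.1
t: 11.88
eef_pos: [567.7, -190.4, -5.8]
tool_rot: [0.131, 0.695, -0.131, 0.695]
wrist_force: [-2.5, 0.9, 7.0]
gripper_width: 19.5
```

```bash
python3 -m crank '[[[0,0,1],0,255],[[0,0,4],0,255],[[0,0,5],0,255],[[0,0,5],0,255],[[0,2,0],3,255]]' && python3 -m crank '[[[-0.2,5.1,0],5.2,255],[[-0.2,5.1,0],5.2,255],[[-0.2,5.1,0],5.2,255],[[-0.2,5.1,0],5.2,255],[[-0.2,5.1,0],5.2,255]]' && python3 -m crank '[[[-0.2,5.1,0],5.2,255],[[-0.2,5.1,0],5.2,255],[[0,0.6,0],0.3,255],[[0,0,0],0,255]]'
python3 - <<'E'
from h import *
st(); print(yaw()); P=[optics.capture(n) for n in("wrist","top","scene")]
save(P[0],"c6.png")
for q in P:
  for l in("elevator_mid","seat","vise","handle_axis","wing_tip"):print(l,[(np.round(d["xyz"]).tolist(),round(d["score"],2)) for d in optics.pinpoint(q,l)[:2]])
E
```

```text
t: 12.5
eef_pos: [568.8, -172.0, 147.9]
tool_rot: [0.113, 0.696, -0.113, 0.7]
wrist_force: [0.2, 1.0, -1.9]
gripper_width: 19.0
t: 13.12
eef_pos: [556.5, 86.9, 143.4]
tool_rot: [-0.049, 0.706, 0.049, 0.705]
wrist_force: [0.8, 0.4, -1.5]
gripper_width: 19.1
t: 13.62
eef_pos: [552.8, 192.7, 143.3]
tool_rot: [-0.113, 0.698, 0.113, 0.698]
wrist_force: [0.3, -0.8, -1.2]
gripper_width: 18.8
t 13.62 tcp [552.8 192.7 143.3] rot [-0.113  0.698  0.113  0.698] F [ 0.3 -0.8 -1.2] w 18.8 q [-0.65  0.43  0.34  1.78 -0.17  0.96  0.08]
18.422176440827137
elevator_mid [([546.0, 203.0, 183.0], 0.86)]
seat [([332.0, -203.0, 33.0], 0.82)]
vise [([326.0, -202.0, -2.0], 0.91)]
handle_axis [([466.0, 217.0, 73.0], 0.85), ([246.0, -187.0, 69.0], 0.57)]
wing_tip [([284.0, -176.0, 71.0], 0.67), ([482.0, 193.0, 69.0], 0.59)]
elevator_mid [([554.0, 207.0, 2.0], 0.61)]
seat [([704.0, -157.0, 136.0], 0.68), ([334.0, -204.0, 29.0], 0.64)]
vise [([553.0, 206.0, -4.0], 0.62), ([331.0, -203.0, 4.0], 0.59)]
handle_axis [([466.0, 219.0, 73.0], 0.85), ([248.0, -192.0, 71.0], 0.72)]
wing_tip [([285.0, -178.0, 76.0], 0.6), ([484.0, 191.0, 66.0], 0.51)]
elevator_mid [([547.0, 203.0, 184.0], 0.78)]
seat [([332.0, -204.0, 32.0], 0.88), ([550.0, 202.0, 29.0], 0.75)]
vise [([331.0, -204.0, 4.0], 0.92)]
handle_axis [([248.0, -185.0, 66.0], 0.89), ([464.0, 227.0, 73.0], 0.71)]
wing_tip [([280.0, -176.0, 68.0], 0.88), ([485.0, 186.0, 71.0], 0.58)]
```

View pics/c6.png

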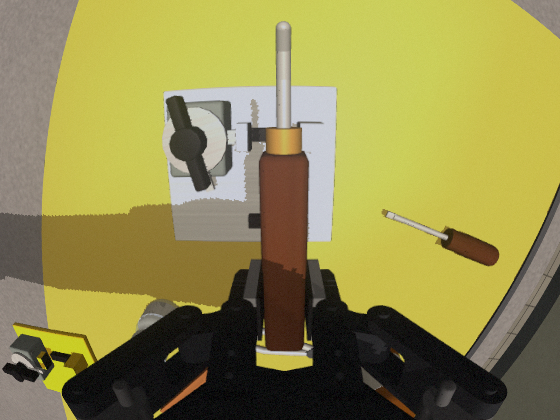

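The wrist view shows the handle held squarely over the vise. The moving jaw is at (243,135), the fixed jaw at (310,125), the near rest's left end at (249,220) and the hub at (188,142). I'll check the seat position by reprojecting known vise features.

Run:
```python
from h import *
from scipy.optimize import least_squares
p=optics.capture("wrist"); save(p,"c7.png",(150,70,350,260),3)
def W(v,q): a=q[2]; c,s=np.cos(a),np.sin(a); return np.array([q[0]+c*v[0]-s*v[1],q[1]+s*v[0]+c*v[1],v[2]])
q=[550.5,206,np.radians(18.3)]
for n,v in dict(rest_nearL=(-36,-48,20),rest_farL=(-36,-36,20),hub=(-75,42,80),housTL=(-100,74,50),housTR=(-50,74,50),housBR=(-50,10,50),fixjaw_y54=(10,54,42)).items(): print(n,fpix(p,W(v,q)))
```

```text
rest_nearL [249.3 227.5]
rest_farL [248.9 215.9]
hub [185.8 143.6]
housTL [166.4 102.9]
housTR [224.7  99.3]
housBR [227.  176.1]
fixjaw_y54 [298.8 122.3]
```

View pics/c7.png

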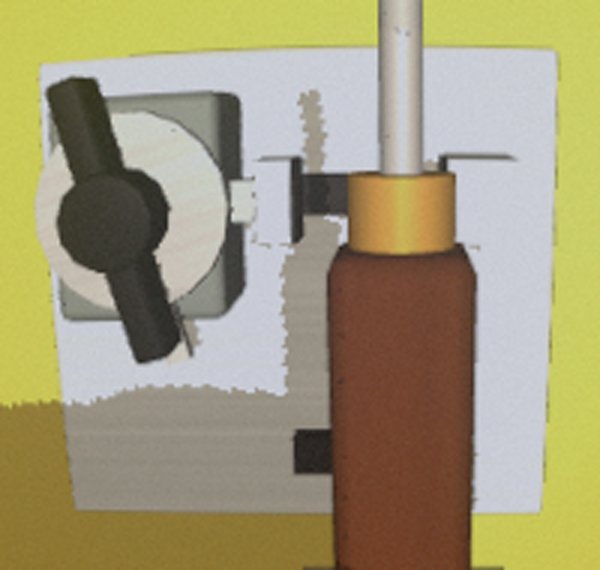

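The reprojection agrees within 2 px: rest predicted (249,227), seen (248,228); fixed jaw 299 against 297; hub 186 against 188. I estimate the jaw gap at about 39 mm, so screw ≈ 1.4. Lowering.

```bash
python3 -m crank '[[[-0.1,0.1,-5],0,255],[[0,0,-5],0,255],[[0,0,-3],0,255],[[0,0,0],0,255]]' && python3 -m crank '[[[0,0,-1],0,255],[[0,0,0],0,255]]' && python3 -m crank '[[[0,0,-0.4],0,255],[[0,0,0],0,255]]' && python3 -m crank '[[[0,0,-0.3],0,255],[[0,0,0],0,255]]'
```

```text
t: 15.08
eef_pos: [551.1, 193.1, 12.1]
tool_rot: [-0.113, 0.699, 0.113, 0.697]
wrist_force: [-0.0, -0.6, -0.1]
gripper_width: 19.1
t: 15.32
eef_pos: [552.7, 193.8, 4.4]
tool_rot: [-0.113, 0.698, 0.113, 0.698]
wrist_force: [-0.0, 0.3, 0.1]
gripper_width: 19.3
t: 15.58
eef_pos: [552.5, 193.8, 0.0]
tool_rot: [-0.113, 0.698, 0.113, 0.698]
wrist_force: [-0.1, -0.5, -0.9]
gripper_width: 19.2
t: 15.82
eef_pos: [552.3, 193.6, -3.3]
tool_rot: [-0.113, 0.698, 0.113, 0.698]
wrist_force: [0.7, 1.0, -1.3]
gripper_width: 19.0
```

```bash
python3 -m crank '[[[0,0,-0.2],0,255],[[0,0,0],0,255]]' && python3 -m crank '[[[0,0,-0.1],0,255],[[0,0,0],0,255]]'
```

```text
t: 16.08
eef_pos: [552.3, 193.6, -5.3]
tool_rot: [-0.113, 0.698, 0.113, 0.698]
wrist_force: [0.0, 0.6, -0.0]
gripper_width: 19.4
t: 16.32
eef_pos: [552.5, 193.7, -5.8]
tool_rot: [-0.113, 0.698, 0.113, 0.698]
wrist_force: [-2.2, -1.6, 6.4]
gripper_width: 19.1
```

```bash
python3 -m crank '[[[0,0,0],0,140],[[0,0,0],0,140],[[0,0,0],0,140],[[0,0,2],0,140],[[0,0,5],0,140]]' && python3 -m crank '[[[0,0,5],0,140],[[-2,0.5,5],0,140],[[0,0,0],0,140]]'
python3 - <<'E'
from h import *
st(); p=optics.capture("wrist"); save(p,"c8.png",(130,50,400,260),2.9)
for l in("elevator_mid","handle_axis","wing_tip","lift_bar"):print(l,[(np.round(d["xyz"]).tolist(),round(d["score"],2)) for d in optics.pinpoint(p,l)[:2]])
def W(v,q=[550.5,206,np.radians(18.3)]): a=q[2]; c,s=np.cos(a),np.sin(a); return np.array([q[0]+c*v[0]-s*v[1],q[1]+s*v[0]+c*v[1],v[2]])
for n,v in dict(hub=(-75,42,80),tail_ctr=(-4,-50,40),front=(-4,50,40),fix=(10,54,42)).items(): print(n,((fpix(p,W(v))-[130,50])*2.9).round())
E
```

```text
t: 16.95
eef_pos: [551.4, 193.2, 64.2]
tool_rot: [-0.113, 0.699, 0.113, 0.697]
wrist_force: [0.3, 0.3, 0.7]
gripper_width: 38.3
t: 17.32
eef_pos: [533.3, 199.8, 168.9]
tool_rot: [-0.112, 0.696, 0.114, 0.7]
wrist_force: [-0.3, 0.6, -1.2]
gripper_width: 38.4
t 17.32 tcp [533.3 199.8 168.9] rot [-0.112  0.696  0.114  0.7  ] F [-0.3  0.6 -1.2] w 38.4 q [-0.7   0.37  0.35  1.81 -0.15  0.99  0.04]
elevator_mid [([546.0, 206.0, 32.0], 0.88)]
handle_axis [([468.0, 219.0, 70.0], 0.75), ([242.0, -190.0, 69.0], 0.74)]
wing_tip [([284.0, -177.0, 68.0], 0.79), ([482.0, 191.0, 71.0], 0.67)]
lift_bar []
hub [245. 305.]
tail_ctr [487. 550.]
front [492. 259.]
fix [536. 248.]
```

View pics/c8.png

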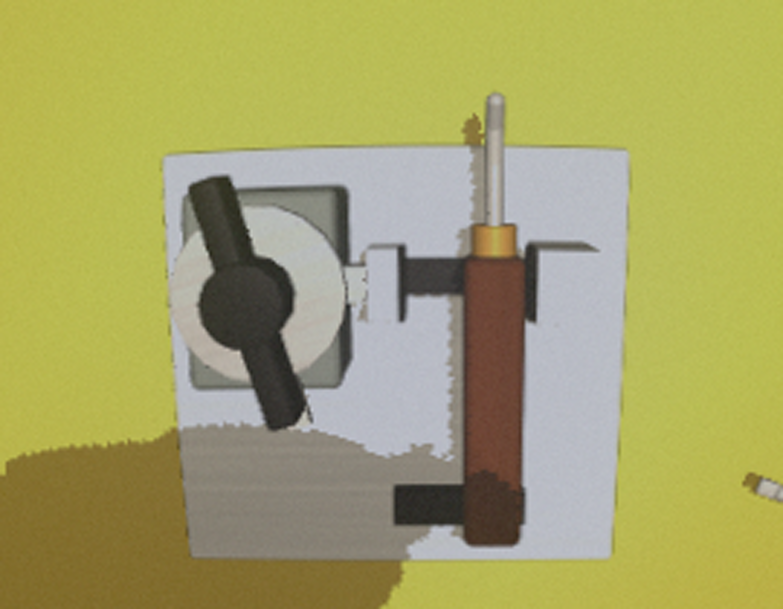

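The elevator lies on both rests between the jaws. Its handle spans rows 257–545 against 259–550 predicted, so it is centred within about 2 mm. The hub is at (246,306), which matches the model, and the wings lie at about -56° world. Now gripping the hub across the wings.

```bash
python3 -m crank '[[[-2.3,0.8,0],5.2,120],[[-2.2,0.75,0],5.2,120],[[-2.2,0.7,-3],5.2,120],[[0,0,-5],0,120],[[0,0,0],0,120]]' && python3 -m crank '[[[0,0,-3.5],0,120],[[0,0,0],0,120]]' && python3 -m crank '[[[0,0,-0.8],0,120],[[0,0,0],0,120]]' && python3 -m crank '[[[0,0,-0.7],0,120],[[0,0,0],0,120]]'
python3 - <<'E'
from h import *
st();print(yaw()); p=optics.capture("wrist"); save(p,"c9.png",(130,100,430,325),2.6)
E
```

```text
t: 18.2
eef_pos: [463.5, 219.8, 81.1]
tool_rot: [-0.207, 0.679, 0.206, 0.674]
wrist_force: [0.9, -0.2, 1.4]
gripper_width: 45.2
t: 18.45
eef_pos: [465.1, 220.5, 48.6]
tool_rot: [-0.207, 0.677, 0.206, 0.675]
wrist_force: [0.2, -0.1, 1.0]
gripper_width: 45.0
t: 18.7
eef_pos: [465.8, 221.3, 41.6]
tool_rot: [-0.207, 0.676, 0.207, 0.676]
wrist_force: [-0.2, 0.7, 0.5]
gripper_width: 45.1
t: 18.95
eef_pos: [465.2, 221.1, 33.7]
tool_rot: [-0.207, 0.676, 0.207, 0.676]
wrist_force: [-1.0, 0.4, 0.3]
gripper_width: 45.4
t 18.95 tcp [465.2 221.1  33.7] rot [-0.207  0.676  0.207  0.676] F [-1.   0.4  0.3] w 45.4 q [-0.7   0.47  0.24  2.02 -0.18  0.67  0.25]
33.98685859574468
```

View pics/c9.png

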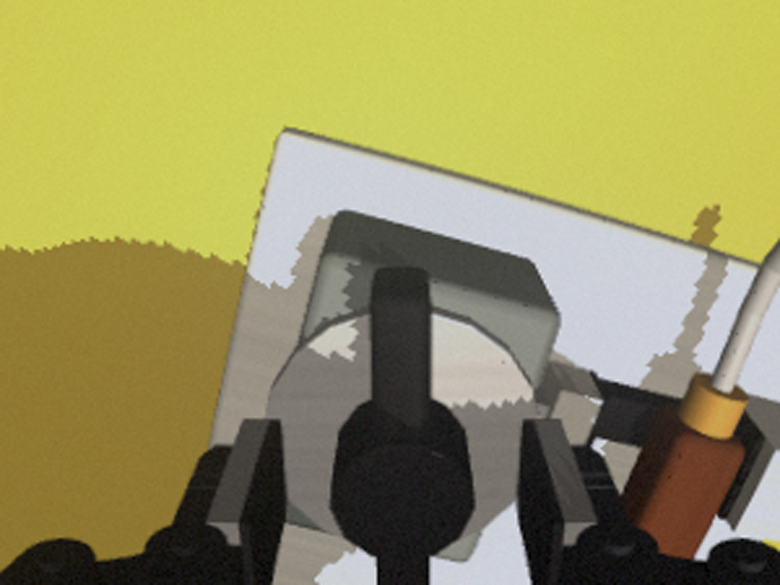

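The wrist view shows the hub centred between the pads (402, midway between 285 and 520) with the wing square to them. That was my 12th picture, so from here I go by forces and numbers. Closing and starting to turn.

```bash
python3 -m crank '[[[0,0,0],0,255],[[0,0,0],0,255],[[0,0,0],0,255]]' 50; python3 -c "
from h import *
print(yaw(),np.round(readout.get_obs()['ft_torque'],3))"; python3 -m crank '[[[0,0,0],-8,255],[[0,0,0],-8,255],[[0,0,0],0,255]]'; python3 -c "
from h import *
st();print(yaw(),np.round(readout.get_obs()['ft_torque'],3))
p=optics.capture('top')
for l in('wing_tip','handle_axis'):print(l,[(np.round(d['xyz']).tolist(),round(d['score'],2)) for d in optics.pinpoint(p,l)[:3]])"
```

```text
t: 19.38
eef_pos: [465.4, 221.2, 34.2]
tool_rot: [-0.207, 0.676, 0.207, 0.676]
wrist_force: [-1.3, -0.2, 5.3]
gripper_width: 24.2
33.98391640983323 [-0.183  0.336  0.007]
t: 19.75
eef_pos: [465.3, 221.1, 34.2]
tool_rot: [-0.11, 0.699, 0.11, 0.698]
wrist_force: [-1.5, -2.5, 6.6]
gripper_width: 24.1
t 19.75 tcp [465.3 221.1  34.2] rot [-0.11   0.699  0.11   0.698] F [-1.5 -2.5  6.6] w 24.1 q [-0.76  0.48  0.31  2.02 -0.23  0.67  0.01]
17.855271370712867 [-0.421  0.535 -0.057]
wing_tip [([282.0, -175.0, 75.0], 0.82), ([473.0, 185.0, 68.0], 0.39), ([743.0, 11.0, 3.0], 0.3)]
handle_axis [([248.0, -190.0, 70.0], 0.93), ([464.0, -4.0, 2.0], 0.7), ([468.0, 222.0, 74.0], 0.57)]
```

Torque is -0.057 N m, as expected for free turning, and the wing tip moved with the grip. Continuing to about 146° in all.

```bash
F='from h import *
st();print(yaw(),np.round(readout.get_obs()["ft_torque"],3))'; python3 -m crank '[[[0,0,0],-10,255],[[0,0,0],-10,255],[[0,0,0],-10,255],[[0,0,0],-10,255],[[0,0,0],-10,255]]'; python3 -c "$F"; python3 -m crank '[[[0,0,0],-10,255],[[0,0,0],-10,255],[[0,0,0],-10,255],[[0,0,0],-10,255],[[0,0,0],0,255]]'; python3 -c "$F";  python3 -m crank '[[[0,0,0],-10,255],[[0,0,0],-10,255],[[0,0,0],-10,255],[[0,0,0],-10,255],[[0,0,0],0,255]]'; python3 -c "$F"
```

```text
t: 20.52
eef_pos: [465.0, 221.3, 34.2]
tool_rot: [0.197, 0.679, -0.197, 0.679]
wrist_force: [-5.0, -1.8, 8.1]
gripper_width: 24.2
t 20.52 tcp [465.  221.3  34.2] rot [ 0.197  0.679 -0.197  0.679] F [-5.  -1.8  8.1] w 24.2 q [-0.93  0.52  0.53  2.03 -0.4   0.7  -0.71]
-32.32840613292937 [-0.321  1.278  0.07 ]
t: 21.15
eef_pos: [464.8, 221.5, 34.1]
tool_rot: [0.416, 0.572, -0.417, 0.571]
wrist_force: [-7.7, -1.9, 11.3]
gripper_width: 24.0
t 21.15 tcp [464.8 221.5  34.1] rot [ 0.416  0.572 -0.417  0.571] F [-7.7 -1.9 11.3] w 24.0 q [-1.07  0.57  0.71  2.03 -0.55  0.74 -1.28]
-72.14942277706828 [-0.152  1.559 -0.077]
t: 21.78
eef_pos: [464.8, 221.8, 34.1]
tool_rot: [-0.586, -0.395, 0.587, -0.394]
wrist_force: [-7.9, 1.3, 12.8]
gripper_width: 24.0
t 21.77 tcp [464.8 221.8  34.1] rot [-0.586 -0.395  0.587 -0.394] F [-7.9  1.3 12.8] w 24.0 q [-1.18  0.64  0.88  2.03 -0.7   0.8  -1.84]
-112.13451457576049 [ 0.229  1.585 -0.101]
```

```bash
F='from h import *
o=readout.get_obs();print(round(yaw(),1),np.round(o["ft_torque"],3),np.round(o["joint_positions"],2))'; python3 -m crank '[[[0,0,0],-10,255],[[0,0,0],0,255]]'; python3 -c "$F"; python3 -m crank '[[[0,0,0],-8,255],[[0,0,0],0,255]]'; python3 -c "$F";  python3 -m crank '[[[0,0,0],-5,255],[[0,0,0],0,255]]'; python3 -c "$F"
```

```text
t: 22.02
eef_pos: [464.8, 221.9, 34.1]
tool_rot: [-0.619, -0.343, 0.619, -0.342]
wrist_force: [-8.0, 2.3, 11.8]
gripper_width: 23.9
-122.1 [ 0.382  1.546 -0.08 ] [-1.21  0.66  0.92  2.03 -0.74  0.81 -1.99]
t: 22.28
eef_pos: [464.9, 221.9, 34.1]
tool_rot: [-0.641, -0.299, 0.641, -0.298]
wrist_force: [-7.7, 1.9, 11.6]
gripper_width: 23.9
-130.1 [ 0.47   1.565 -0.075] [-1.23  0.68  0.95  2.03 -0.77  0.83 -2.1 ]
t: 22.52
eef_pos: [464.9, 222.0, 34.1]
tool_rot: [-0.653, -0.271, 0.654, -0.27]
wrist_force: [-6.6, 1.5, 11.4]
gripper_width: 24.2
-135.0 [ 0.478  1.464 -0.045] [-1.24  0.69  0.97  2.03 -0.79  0.84 -2.17]
```

```bash
F='from h import *
o=readout.get_obs();print(round(yaw(),1),np.round(o["ft_torque"],3),np.round(o["joint_positions"],2))'; for i in 1; do python3 -m crank '[[[0,0,0],-5,255],[[0,0,0],0,255]]'|grep force; python3 -c "$F"; python3 -m crank '[[[0,0,0],-5,255],[[0,0,0],0,255]]'|grep force; python3 -c "$F";  python3 -m crank '[[[0,0,0],-5,255],[[0,0,0],0,255]]'|grep force; python3 -c "$F"; done
```

```text
wrist_force: [-6.2, 3.5, 10.8]
-140.1 [ 0.577  1.409 -0.086] [-1.26  0.7   0.99  2.04 -0.8   0.85 -2.24]
wrist_force: [-6.3, 2.5, 11.1]
-145.1 [ 0.651  1.393 -0.005] [-1.27  0.72  1.    2.04 -0.82  0.86 -2.32]
wrist_force: [-5.8, 2.8, 11.9]
-150.0 [ 0.645  1.344 -0.044] [-1.28  0.73  1.02  2.04 -0.84  0.87 -2.39]
```

```bash
F='from h import *
o=readout.get_obs();print(round(yaw(),1),np.round(o["ft_torque"],3),np.round(o["joint_positions"],2))
T=[o["ft_torque"][2]]
for i in range(3): optics.capture("wrist"); T.append(readout.get_obs()["ft_torque"][2])
print("mean tz",round(np.mean(T),3))'; for i in 1; do python3 -m crank '[[[0,0,0],-5,255],[[0,0,0],0,255]]'|grep force; python3 -c "$F"; python3 -m crank '[[[0,0,0],-5,255],[[0,0,0],0,255]]'|grep force; python3 -c "$F";  python3 -m crank '[[[0,0,0],-5,255],[[0,0,0],0,255]]'|grep force; python3 -c "$F"; done
```

```text
wrist_force: [-5.6, 3.2, 10.3]
-155.0 [ 0.667  1.318 -0.101] [-1.29  0.74  1.04  2.04 -0.86  0.88 -2.46]
mean tz -0.074
wrist_force: [-5.6, 2.7, 10.2]
-160.0 [0.719 1.264 0.033] [-1.3   0.76  1.06  2.04 -0.88  0.9  -2.53]
mean tz -0.003
wrist_force: [-5.3, 4.1, 9.8]
-165.0 [0.682 1.128 0.138] [-1.31  0.77  1.08  2.04 -0.89  0.91 -2.61]
mean tz 0.103
```

```bash
F='from h import *
o=readout.get_obs();print(round(yaw(),1),np.round(o["ft_torque"],3),np.round(o["joint_positions"],2))
T=[o["ft_torque"][2]]
for i in range(4): p=optics.capture("wrist"); T.append(readout.get_obs()["ft_torque"][2])
print("mean tz",round(np.mean(T),3))
np.save("w.npy",p["color"])
for l in("wing_tip","handle_axis","elevator_mid"):print(l,[(np.round(d["xyz"]).tolist(),round(d["score"],2)) for d in optics.pinpoint(p,l)[:3]])'; python3 -m crank '[[[0,0,0],-4,255],[[0,0,0],0,255]]'; python3 -c "$F"
```

```text
t: 24.72
eef_pos: [465.1, 222.1, 34.1]
tool_rot: [-0.704, -0.068, 0.704, -0.067]
wrist_force: [-4.0, 3.0, 9.6]
gripper_width: 23.9
-169.0 [0.709 1.194 0.085] [-1.32  0.78  1.09  2.04 -0.91  0.92 -2.67]
mean tz 0.063
wing_tip [([454.0, 256.0, 69.0], 0.78)]
handle_axis []
elevator_mid [([546.0, 208.0, 31.0], 0.58)]
```

The torque stepped up by about 0.15 N m near yaw -160 and has levelled off, as expected when the jaw goes tight and the clutch slips. The slip should be about 5–9° now. Three degrees more, then I'll release and check.

```bash
python3 -m crank '[[[0,0,0],-3,255],[[0,0,0],0,255]]'; python3 -c "
from h import *
print(yaw(),[ (optics.capture('wrist') and None) or round(readout.get_obs()['ft_torque'][2],3) for i in range(3)])"; python3 -m crank '[[[0,0,0],0,120],[[0,0,0],0,120],[[0,0,0],0,120],[[0,0,3],0,120],[[0,0,5],0,120]]' ; python3 -m crank '[[[0,0,5],10,120],[[0,0,2],10,120],[[0,0,0],0,120]]'
cat > polar.py <<'E'
from h import *
st(); print(yaw()); np.set_printoptions(linewidth=200)
c=np.array([466.5,222.5])
for cam in("wrist","top"):
    p=optics.capture(cam); f=fpix if cam=="wrist" else (lambda p,X:(p["K"]@(lambda q:q[:3]/q[2])(p["camera_from_world"]@np.append(X,1)))[:2])
    g=cv2.cvtColor(p["color"],cv2.COLOR_RGB2GRAY).astype(np.float32)
    A=np.arange(-180,180,6); 
    for nm,r,z in(("wing r22",22,78),("wing r34",34,78),("tab r36",36,55),("tab r41",41,55)):
        uv=np.float32([f(p,[c[0]+r*np.cos(np.radians(a)),c[1]+r*np.sin(np.radians(a)),z]) for a in A])
        v=cv2.remap(g,uv[:,0].reshape(1,-1),uv[:,1].reshape(1,-1),cv2.INTER_LINEAR)[0]
        print(cam,nm,"from -180 step 6:\n",v.round().astype(int))
    for l in("wing_tip","handle_axis","elevator_mid","lift_bar"):print(l,[(np.round(d["xyz"]).tolist(),round(d["score"],2)) for d in optics.pinpoint(p,l)[:3]])
    np.savez(cam+".npz",**{k:p[k] for k in("color","K","camera_from_world")})
E
python3 polar.py
```

```text
t: 25.32
eef_pos: [465.1, 222.1, 34.1]
tool_rot: [-0.705, -0.05, 0.706, -0.049]
wrist_force: [-4.6, 3.5, 9.7]
gripper_width: 23.9
-172.0107716748146 [np.float64(0.041), np.float64(0.119), np.float64(0.093)]
t: 26.1
eef_pos: [464.8, 220.6, 114.0]
tool_rot: [-0.705, -0.048, 0.706, -0.05]
wrist_force: [0.9, 0.1, 0.8]
gripper_width: 45.0
t: 26.48
eef_pos: [465.9, 221.6, 185.1]
tool_rot: [0.687, 0.172, -0.685, 0.17]
wrist_force: [-0.6, -0.2, -0.5]
gripper_width: 45.3
t 26.48 tcp [465.9 221.6 185.1] rot [ 0.687  0.172 -0.685  0.17 ] F [-0.6 -0.2 -0.5] w 45.3 q [-1.45  0.5   1.23  1.93 -0.54  1.09 -2.64]
-151.960750664417
wrist wing r22 from -180 step 6:
 [187 188 188 188 190 188 189 189 188 188 179 169 144 121  49  47  45  48  49 119 136 119 147 119 174 189 190 190 191 188 191 189 189 189 192 173 129 121 133 140 140 138 138 130 144 121  58  66  63
  55 121 174 145 129 136 137 136 163 171 187]
wrist wing r34 from -180 step 6:
 [185 165 163 165 172 173 176 188 188 173 138  89  89  88  89  45  49  44  84  88  89  86  86  86 112 181 135 138  90 190 188 190 189 188 190 190 190 189 190 173 177 1
[... 1394 characters left out ...]
 61  57  52  45  38  43  51  55  57  50  48  58  73 104 127 126 127 119  94  56 114 128 127 127 127 126 127 124  73  31  27  27  26  25  26  28  30  29
  32  41  34  30  32  32  34  65  63  42  52]
top tab r41 from -180 step 6:
 [100 111 115 104  99  96  95  93  83  57  43  51  43  52  75  89  94  95  95  94 109 120 124 125 126 128 127 126 112  96  68  91 125 125 114 124 126 127 121  48  25  27  25  23  23  28  28  39  45
  48  52  50  43  41  33  68  95  94  96  97]
wing_tip [([282.0, -177.0, 75.0], 0.8), ([549.0, 209.0, 26.0], 0.21)]
handle_axis [([248.0, -189.0, 70.0], 0.89), ([470.0, 220.0, 71.0], 0.67)]
elevator_mid [([552.0, 205.0, 31.0], 0.6)]
lift_bar [([707.0, -154.0, 139.0], 0.78)]
```

The wings now lie at about 99° world. Prediction was -56-206 = 98°, so the grip never slipped. q3 is near its limit, so I'm unwinding to a clean viewing pose.

```bash
python3 -m crank '[[[0.5,-0.2,0],10.5,120],[[0.5,-0.2,0],10.5,120],[[0.5,-0.2,0],10.5,120],[[0.5,-0.2,0],10.5,120],[[0.5,-0.2,0],10.5,120]]'>/dev/null; python3 -m crank '[[[0.5,-0.2,0],10.5,120],[[0.5,-0.2,0],10.5,120],[[0.5,-0.2,0],10.5,120],[[0.5,-0.2,0],10.5,120],[[0.5,-0.2,0],10.5,120]]'>/dev/null; python3 -m crank '[[[0.5,-0.1,0],10.5,120],[[0.5,0,0],10.5,120],[[0.5,0,0],10.5,120],[[0.2,0,0],10.5,120],[[0,0,0],10.5,120]]'; python3 -m crank '[[[0,0,0],10.5,120],[[0,0,0],0,120]]'
cat > tab.py <<'E'
from h import *
st(); print(round(yaw(),1))
p=optics.capture("wrist"); np.savez("wv.npz",color=p["color"],K=p["K"],M=p["camera_from_world"])
M=p["camera_from_world"]; print("cam",(-M[:3,:3].T@M[:3,3]).round())
for l in("wing_tip","handle_axis","elevator_mid","seat"):print(l,[(np.round(d["xyz"]).tolist(),round(d["score"],2)) for d in optics.pinpoint(p,l)[:3]])
g=cv2.cvtColor(p["color"],cv2.COLOR_RGB2GRAY).astype(np.float32)
c=np.array([466.5,222.5])
def polar(z,rs,A):
    uv=np.float32([[fpix0(p,[c[0]+r*np.cos(np.radians(a)),c[1]+r*np.sin(np.radians(a)),z]) for a in A] for r in rs])
    return cv2.remap(g,uv[:,:,0],uv[:,:,1],cv2.INTER_LINEAR).round().astype(int)
def fpix0(p,X):
    q=(p["camera_from_world"]@np.append(X,1))[:3]; h=np.hypot(q[0],q[1]); return q[:2]/h*np.arctan2(h,q[2])*p["K"][0,0]+p["K"][:2,2]
for z,rs in((78,(18,26,34)),(56,(24,30,34,38,41,43,46))):
  for A in(np.arange(60,146,4),np.arange(-120,-34,4)):
    print("z",z,"angles",A[0],"..",A[-1],"step 4")
    for r,row in zip(rs,polar(z,rs,A)): print(r,*["%3d"%v for v in row])
E
python3 tab.py
```

```text
t: 28.85
eef_pos: [532.5, 200.0, 183.6]
tool_rot: [-0.036, 0.706, 0.036, 0.706]
wrist_force: [-0.2, -0.2, -0.9]
gripper_width: 45.0
t: 29.1
eef_pos: [532.4, 199.9, 183.7]
tool_rot: [-0.098, 0.7, 0.098, 0.7]
wrist_force: [0.1, -0.4, 0.1]
gripper_width: 45.1
t 29.1 tcp [532.4 199.9 183.7] rot [-0.098  0.7    0.098  0.7  ] F [ 0.1 -0.4  0.1] w 45.1 q [-0.81  0.37  0.5   1.79 -0.2   1.03  0.04]
15.9
cam [509. 279. 354.]
wing_tip [([284.0, -176.0, 69.0], 0.89), ([459.0, 259.0, 70.0], 0.87)]
handle_axis [([244.0, -190.0, 67.0], 0.93), ([468.0, 218.0, 74.0], 0.9)]
elevator_mid [([547.0, 208.0, 32.0], 0.64), ([454.0, 258.0, 69.0], 0.19)]
seat [([550.0, 207.0, 25.0], 0.7)]
z 78 angles 60 .. 144 step 4
18 182 184 184 183 180 171  64  48  51  59  62  60  58  58  58  54 156 180 182 179 177 175
26 183 183 184 184 184 186 186 133  49  54  66  62  58  53 150 178 180 180 176 172 172 163
34  89 127 135 135 135 131 120  96  53  51  68  63  57 132 151 129 110 103 114 126 110 185
z 78 angles -120 .. -36 step 4
18 172 173 176 178 155  70  52  53  53  53  54  52  47  44  67 162 179 178 180 179 180 182
26 
[... 812 characters left out ...]
 172 168 149 185 185 185 184 187
z 56 angles -120 .. -36 step 4
24 171 173 177 111  53  53  53  55  51  48  44  99 176 179 178 180 181 180 180 179 181 181
30 127 128 132 128 116  49  50  52  57  50  43  89 129 133 112 111 114 121 126 127 128 129
34 178 114 125 126 112  83  52  51  54  48  43 111 185 185 185 185 183 185 177 136 115 126
38 184 183 169 168 185 187  58  51  51  49  44 165 184 184 183 185 185 183 185 183 184 181
41 144 184 183 185 185 185 108  49  52  52  80 186 185 184 184 185 184 184 184 185 184 185
43 170 175 184 185 182 184 176  49  51  51 160 154 183 185 185 184 186 185 185 186 184 184
46 170 171 168 182 185 183 183  98 122 131 134 133 133 137 135 172 166 185 184 186 186 185
```

The far wing's axis is at about 100°. A thin dark side edge of the tab shows at about 108° just past the wing's end, so the wing has left the tab. I'll calibrate this against the pre-turn picture (slip 0) with finer sampling.

```bash
cat > cmp.py <<'E'
from h import *
from scipy.spatial.transform import Rotation as R
d=np.load("wv.npz"); K=d["K"]
def T(pos,q): t=np.eye(4); t[:3,:3]=R.from_quat(q).as_matrix(); t[:3,3]=pos; return t
o=readout.get_obs(); Mn=d["M"]
M8=Mn@T(o["eef_pos"],o["tool_rot"])@np.linalg.inv(T([533.3,199.8,168.9],[-.112,.696,.114,.7]))
g=cv2.cvtColor(d["color"],cv2.COLOR_RGB2GRAY).astype(np.float32)
i8=cv2.imread("pics/c8.png"); g8=cv2.cvtColor(cv2.resize(i8,(270,210),interpolation=cv2.INTER_AREA),cv2.COLOR_BGR2GRAY).astype(np.float32)
c=np.array([467.,222.])
def samp(g,M,off,z,rs,A):
    out=[]
    for r in rs:
        uv=[]
        for a in np.radians(A):
            q=(M@[c[0]+r*np.cos(a),c[1]+r*np.sin(a),z,1])[:3]; h=np.hypot(*q[:2]); uv.append(q[:2]/h*np.arctan2(h,q[2])*K[0,0]+K[:2,2]-off)
        uv=np.float32([uv]); out.append(cv2.remap(g,uv[:,:,0],uv[:,:,1],1)[0].round().astype(int))
    return out
for nm,gg,M,off,A in(("before",g8,M8,np.array([130,50.]),np.arange(-80,-18,2)),("now",g,Mn,np.zeros(2),np.arange(84,136,2))):
    for z,rs in((78,(28,34,37)),(56,(38,40,42,43,45))):
        print(nm,"z",z); print("   ",*["%4d"%a for a in A])
        for r,row in zip(rs,samp(gg,M,off,z,rs,A)): print(r,*["%4d"%v for v in row])
E
python3 cmp.py
```

```text
before z 78
     -80  -78  -76  -74  -72  -70  -68  -66  -64  -62  -60  -58  -56  -54  -52  -50  -48  -46  -44  -42  -40  -38  -36  -34  -32  -30  -28  -26  -24  -22  -20
28  188  187  188  186  171  116   59   49   48   50   55   56   55   53   49   43   41   42   50   81  106  115  118  126  129  130  130  133  131  131  132
34  177  176  183  186  188  186  139   55   45   49   50   54   52   49   41   45   92  120  129  184  188  187  186  185  187  186  171  138  129  157  171
37  134  133  132  134  134  135  133  109   84   90   98  101  136  132  172  182  173  120  180  188  186  186  187  187  187  187  186  187  187  187  188
before z 56
     -80  -78  -76  -74  -72  -70  -68  -66  -64  -62  -60  -58  -56  -54  -52  -50  -48  -46  -44  -42  -40  -38  -36  -34  -32  -30  -28  -26  -24  -22  -20
38  186  185  147   65   49   51   51   51   51   49   44   42   63  114  146  186  188  187  186  186  187  187  187  188  186  186  187  186  187  188  187
40  186  188  174   96   46   48   50   53   52   51   46  103  172  120  153  187  187  186  186  187  187  187  187  187  18
[... 1155 characters left out ...]
  122  124  126  128  130  132  134
38  187  185  184  187  187  184  185  186  163  152  135  130   86   90   95   85  104  136  184  185  186  186  186  185  187  185
40  185  186  187  186  186  185  186  185  186  185  184  186  142  166  185  184  183  185  185  186  186  186  185  186  187  186
42  186  187  185  187  185  186  187  186  185  185  188  185  144  166  184  185  184  185  186  186  187  184  185  186  186  186
43  186  186  186  186  186  187  186  186  183  186  186  184  140  171  185  184  184  184  185  187  184  186  185  186  185  184
45  184  187  185  185  184  184  185  182  174  170  170  168  168  171  170  165  163  165  181  185  185  186  186  185  185  186
```

The thin line could be either an edge or a centre mark of the tab, which leaves the slip anywhere from 3 to 13°. I'll put the wrist camera straight above the wing's end to remove the parallax.

```bash
python3 -m crank '[[[-2.5,-0.8,-2.5],0,120],[[-2.5,-0.7,-2.5],0,120],[[0,0,0],0,120]]'
python3 - <<'E'
from h import *
p=optics.capture("wrist"); np.savez("wv2.npz",color=p["color"],K=p["K"],M=p["camera_from_world"]); M=p["camera_from_world"]
print("cam",(-M[:3,:3].T@M[:3,3]).round(),"px/mm",)
t=fpix(p,[460.4,259.9,70]); print("tip px",t,"hub px",fpix(p,[467,222,80]), "px for r44 at z56",[ (a,fpix(p,[467+44*np.cos(np.radians(a)),222+44*np.sin(np.radians(a)),56]).tolist()) for a in(90,100,110,120)])
g=cv2.cvtColor(p["color"],cv2.COLOR_RGB2GRAY)
u,v=[int(round(x)) for x in t]
print("cols",u-24,"rows",v-20)
for r in range(v-20,v+45): print(r,"".join("%x"%(x//16) for x in g[r,u-45:u+40]))
E
```

```text
t: 29.72
eef_pos: [480.3, 184.7, 132.6]
tool_rot: [-0.098, 0.701, 0.098, 0.699]
wrist_force: [-0.2, 0.9, 1.3]
gripper_width: 45.0
cam [457. 264. 303.] px/mm
tip px [287.4 110.8] hub px [281.6 166.2] px for r44 at z56 [(90, [298.0, 105.2]), (100, [287.9, 103.2]), (110, [277.6, 103.1]), (120, [267.4, 104.7])]
cols 263 rows 91
91 bbbbbbbbbabbbbbbbbbbbbbbbbbbbbbbbbbbbbbbbbbbbbbbbbbbbbbbbbbbbbbbbbbbbabbbbbbbabbbbbbb
92 bbbbbbbbbbbbbbbbbbbbbbbbbbbbbbbbbbabbbbbabbbbbbbbbbbbbbbbbbbbbbbbbbbbbbbbbbbbbbbbbbbb
93 bbbbbbbbbbbbbbbbbbbbbbbbbbbbbbbbbbbbbbbbbbbbbabbbbbbbbbbabbbbbbbbbbbbbbbbbbbbbbbbbbbb
94 bbbbbbbbbbbbbbbbbbbbbbbbbbbbbbbbbbbbbbbbbbbbbbbbbabbbbbbbbbbbbbbbbbbbbbbabbbbabbbbbbb
95 bbbbbbbbbbbbbbbbbbbbbbbbabbbbbbbbbbbbbbbbbbbbbbbbbbbbbbbbbbbbbbbabbbbbbbbbbbbbbbbbbbb
96 bbbbbbbbbbbbbbbbbbbbbbbbbbbbbababbbabbbbbbbbbbbbabbbbbbbabbbbbbbbbbbbbbbbbbbbbbbbbbbb
97 bbbbbbbbbbbbbbbbbbbbbbbbbbbbbbbbbbbbbbbbbbbbbbbbbbbbbbbbbabbbbbbbbbbbbbbbbbbbbbbbbbbb
98 bbbbbbabbbbbbabbbbbbbbbbbbbbbbbbbbbbbbbbbbbbbbbbbbbbbbbbabbbbbbbbbbbbbbbbbaabbbbbbbbb
99 bbbbbbbbbbbbbbbbbbbbbbbbbbbbbbbbbbbbbbbbbbbbbbbbbbbbbbbbbbb
[... 4366 characters left out ...]
bbbbbbbbbbb9322333333333333333348bbbbbbbbbbbbbbbbbbbbbbb9bbbbbbbbbbbbb
149 ba8abbbbbbbbbbbbbbbbbbbba832233333333333333333338bbbbbbbbbbbbbbbbbbbbbb9bbbbbbbbbbbbb
150 b98abbbbbbbbbbbbbbbbbbba52233333334434434333333348bbbbbbbbbbbbbbbbbbbbbabbbbbbbbbbcbb
151 b98bbbbbbbbbbbbbbbbbbba6323333444444444443433333248bbbbbbbbbbbbbbbbbbbbabbbbbbbbbbbbb
152 b8abbbbbbbbbbbbbbbbbbb932333334444444444444443332248bbbbbbbbbbbbbbbbbbbbbbbbbbbbbbbbb
153 a8abbbbbbbbbbbbbbbbbba7233334444444444444444443332249bbbbbbbbbbbbbbbbbbbabbbbbbbbbbbb
154 98bbbbbbbbbbbbbbbbbba94333334444444444443444443333239bbbbbbbbbbbbbbbbbbbabbbbbbbbbbbb
155 99bbbbbbbbbbbbbbbbba763333334444444444444444444433327abbbbbbbbbbbbbbbbbbabbbcbbbbbbbb
```

```bash
python3 - <<'E'
import numpy as np
from scipy.optimize import fsolve
d=np.load("wv2.npz");K=d["K"];M=d["M"]
def un(u,v,z):
    r=np.array([u-K[0,2],v-K[1,2]]);n=np.hypot(*r);th=n/K[0,0]
    ray=np.r_[r/n*np.sin(th),np.cos(th)]; R=M[:3,:3]; o=-R.T@M[:3,3]; w=R.T@ray; return (o+w*(z-o[2])/w[2])[:2]
# wing edges (col idx->px = 242+idx), left top edge, right top edge; top face values 3/4
u0=242
L=[un(u0+34.5,118,78),un(u0+33,128,78),un(u0+32.3,138,78),un(u0+31.3,144,78)]
Rr=[un(u0+48,118,78),un(u0+47,128,78),un(u0+46.5,138,78),un(u0+45.5,144,78)]
for n,S in(("L",L),("R",Rr)):
    S=np.array(S); v=S[0]-S[-1]; print(n,S.round(1).tolist(),"dir",np.degrees(np.arctan2(v[1],v[0])).round(1))
m=(np.array(L)+np.array(Rr))/2; v=m[0]-m[-1]; print("wing mid",m.round(1).tolist(),np.degrees(np.arctan2(v[1],v[0])).round(1))
for row,col in((112,28),(116,28),(120,29),(123,29.5),(124,28.5)):
    q=un(u0+col,row,56); e=q-[467,222]; print("tab edge",q.round(1),"r",np.hypot(*e).round(1),"ang",np.degrees(np.arctan2(e[1],e[0])).round(1))
h=un(281.5,166,80);print("hub?",h)
E
python3 - <<'E'
from h import *
d=np.load("wv2.npz"); g=cv2.cvtColor(d["color"],cv2.COLOR_RGB2GRAY)
for r in range(145,215,2): print(r,"".join("%x"%(x//16) for x in g[r,240:325]))
E
```

```text
L [[454.5, 253.2], [455.4, 246.3], [456.8, 239.5], [457.3, 235.2]] dir 98.7
R [[463.4, 255.8], [464.6, 248.9], [466.2, 242.1], [466.7, 237.9]] dir 100.6
wing mid [[459.0, 254.5], [460.0, 247.6], [461.5, 240.8], [462.0, 236.6]] 99.6
tab edge [448.3 255.3] r 38.2 ang 119.3
tab edge [449.1 252.4] r 35.2 ang 120.5
tab edge [450.7 249.6] r 32.1 ang 120.6
tab edge [451.6 247.5] r 29.8 ang 121.0
tab edge [451.1 246.6] r 29.3 ang 122.8
hub? [466.8846153  222.15052346]
145 bbbbb99bbbbbbbbbbbbbbbbbbbbbba776433333334344337abbbbbbbbbbbbbbbbbbbbbbabbbbbbbbbba33
147 bbbb98abbbbbbbbbbbbbbbbbbbbbb84332333333333443248bbbbbbbbbbbbbbbbbbbbbbb8555554566666
149 bbba8abbbbbbbbbbbbbbbbbbbba832233333333333333333338bbbbbbbbbbbbbbbbbbbbbb9bbbbbbbbbbb
151 bbb98bbbbbbbbbbbbbbbbbbba6323333444444444443433333248bbbbbbbbbbbbbbbbbbbbabbbbbbbbbbb
153 cba8abbbbbbbbbbbbbbbbbba7233334444444444444444443332249bbbbbbbbbbbbbbbbbbbabbbbbbbbbb
155 bb99bbbbbbbbbbbbbbbbba763333334444444444444444444433327abbbbbbbbbbbbbbbbbbabbbcbbbbbb
157 ba99bbbbbbbbbbbbbbbba65333333333433333434344444444343349bbbbbbbbbbbbbbbbbbabbbbbbbbbb
159 b
[... 1814 characters left out ...]
bbbbba8888888533333333333339bbbbbbbbbbbbbbbbbbbbbbbbbbbbbbbbbbbbbbbbbb
201 bbbbbbbbbbbbbbbbbbbba8888887533333333333359bbbbbbbbbbbbbbbbbbbbbbbbbbbbbbbbbbbbbbbbbb
203 bbba9bbbbbbbbbbbbbbbba8abbb943333333333327abbbbbbbbbbbcbbbbbbbbbbbbbbbbbbbbbbbbbbbbbb
205 888888888888abbbbbbbbcbbbbb943333333333238bbbbcbbbbbbbbbbbbbbbbbbbbbbbbbbbbbbbbbbbbbb
207 888888888888888889bbbbbbbbb933333333333338bbbbbbbbbbbbbbbbbbbbbbbbcbbbbbbbbbbbbbbbbbb
209 8888888888888888888aba8abbb832233333333349bbbbba8abbbcbbbbbbbbbbbbcbbbbbbbbbbbbbcbbbb
211 888888888888888888888888889723323333333259a88888888abbbbbbbbbbbbbbbbbbbbbbbbbbbbbbbbb
213 88888888888888888888888888973233333333325788888888abbbbabbbbbbbbbbbbbbbbbbbbbbbbbbbbb
```

The straight-down view gives a wing axis of 99.6°. The tab's far edge is at about 119° and its near edge at about 108.5°, so its centre is at about 114° and the slip about 14° (10–14° depending on tab width). That is past first slip and far from overrun. One last check of everything, then I hand in.

```bash
python3 -m crank '[[[0,0,3],0,120],[[0,0,0],0,120]]'
python3 - <<'E'
from h import *
P=[optics.capture(n) for n in("scene","top","wrist")]
for l in "elevator_mid lift_bar forceps wax_jar bottle probe".split():
    print(l,[[(np.round(d["xyz"]).astype(int).tolist(),round(d["score"],2)) for d in optics.pinpoint(p,l)[:1]] for p in P])
print(order.job_done())
E
```

```text
t: 30.02
eef_pos: [484.4, 185.9, 166.3]
tool_rot: [-0.097, 0.699, 0.099, 0.702]
wrist_force: [-0.1, -0.7, -0.4]
gripper_width: 45.1
elevator_mid [[([544, 203, 30], 0.68)], [([550, 205, 31], 0.6)], [([550, 204, 26], 0.7)]]
lift_bar [[([712, -162, 134], 0.96)], [([705, -154, 135], 0.63)], []]
forceps [[([622, 1, -3], 0.72)], [([625, 3, 1], 0.61)], [([628, 4, -4], 0.83)]]
wax_jar [[([460, -8, 7], 0.97)], [([466, -5, 1], 0.92)], [([464, -6, 1], 0.62)]]
bottle [[([743, 7, -3], 0.86)], [([742, 15, 2], 0.93)], []]
probe [[([740, 197, 1], 0.73)], [([738, 199, 4], 0.67)], [([738, 204, 0], 0.74)]]
the job is handed in; nothing more can be done
None
```

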